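# Gauge the sloping sensor well of a heater block

## Task

Set the small heater block upright and squarely on the narrow raised stand, with its sloping brass guide tube facing away from the stand's lip, and let go of it. Then take the gauge rod by its blue handle, push it into the guide tube until its collar stops on the mouth, draw it right out again and finish while still holding it, level and still, with its tip just above the middle of the white reading plate and not touching it. Leave the block on the stand and do not disturb the timer, pliers and bronze plate.

Things in the scene. Friction and masses are not known exactly. Their poses are not given: they have to be found in the camera images.
- block_centre (a point): Centre of the loose heater block (0.25-0.5 kg): base 60 x 36 x 12 mm, two flat aluminium cheeks 36 mm apart outside in y, 54 mm high, a sloping brass tube between (top 59 mm). This point is 32 mm above the underside; the base runs from -35 to +25 mm in x from here, the cheeks -25 to +25. Grip across the cheeks (y). z up, tube mouth towards -x.
- tube_mouth (a point): Centre of the mouth of the brass guide tube on the heater block. Its x axis points into the bore, 25 degrees below level when the block is upright; y is level. Bore 15 mm in diameter and 46 mm deep, tube 28 mm outside. Lies at (-31, 0, +14) mm from block_centre in the block's axes.
- stand_top (a point): Centre of the top of the fixed grey gauging stand, 50 mm above the bench; z up. Steel top 42 mm wide (y), x from -36 to +40 mm; a lip 18 mm high across its +x end, inner face at x = +34 mm, other sides open. The block belongs with its base centred here (block_centre at x +5, y 0 mm), x axes alike.
- gauge_grip (a point): Grip point on the gauge rod's axis, in its flat-sided blue handle (16 mm wide in y, 18 mm high in z). x runs to the tip, y is level. Along x from here: handle -52 to +34 mm, brass collar (26 mm diameter) +34 to +40, steel rod 10 mm in diameter to the tapered tip at +82. 0.08-0.17 kg. Starts on the green rest, tip down 25 degrees, pointing away from the robot.
- gauge_collar (a point): Centre of the collar's face on the tip side, 40 mm ahead of gauge_grip on the gauge rod's axis; same axes. This face stops on the tube mouth.
- gauge_tip (a point): Tip of the gauge rod, on its axis, 82 mm ahead of gauge_grip and 42 mm ahead of the collar face; same axes.
- rest: Fixed green sloping rest of the gauge rod, 124 x 60 mm, up to 92 mm high, origin under its middle, about below gauge_grip; z up, x towards the rod's low end. Open-topped saddles carry the rod just ahead of the collar and at the end of the handle (-49 to -39 mm from gauge_grip); between them it is free for fingers. The rod lifts straight up.
- read_point (a point): Centre of the top face of the fixed round white reading plate with black lines, 60 mm in diameter, 90 mm above the bench on a thin post with a round foot 72 mm in diameter; z up.
- timer: Bystander: pale desk timer, 62 x 68 x 21 mm, origin under its centre; leave it alone.
- pliers: Bystander: long-nose pliers with red grips, 52 x 161 x 11 mm, origin under its centre; leave them alone.
- bronze_block: Bystander: flat bronze-coloured plate, 61 x 85 x 10 mm, origin under its centre; leave it alone.

How it is judged (in metres and radians):
On the way, in this order (a step that is already met when the one before it is completed fails the run):
1. the heater block stands upright and squarely on the stand, tube mouth away from the lip, let go (x of block_centre in the frame of stand_top between -0.012 and 0.022 m and y of block_centre in the frame of stand_top between -0.01 and 0.01 m and z of block_centre in the frame of stand_top between 0.028 and 0.036 m and angle between block_centre's own z axis and vertical below 0.08 rad and angle between the x axis of block_centre and the x axis of stand_top, either way round below 0.2 rad and x of tube_mouth in the frame of stand_top below 0 m and linear speed of heater_block below 0.03 m/s and contact force between the fingers and heater_block below 0.1 N), for 0.2 s.
2. the gauge rod is in the guide tube with its collar stopped on the mouth, the block still on the stand (x of block_centre in the frame of stand_top between -0.012 and 0.022 m and y of block_centre in the frame of stand_top between -0.01 and 0.01 m and z of block_centre in the frame of stand_top between 0.028 and 0.036 m and angle between block_centre's own z axis and vertical below 0.08 rad and angle between the x axis of block_centre and the x axis of stand_top, either way round below 0.2 rad and x of tube_mouth in the frame of stand_top below 0 m and distance between gauge_collar and tube_mouth below 0.006 m and x of gauge_collar in the frame of tube_mouth above -0.003 m and angle between the x axis of gauge_collar and the x axis of tube_mouth, either way round below 0.2 rad), for 0.2 s.
3. the gauge rod is drawn right out of the tube, the block still on the stand (x of block_centre in the frame of stand_top between -0.012 and 0.022 m and y of block_centre in the frame of stand_top between -0.01 and 0.01 m and z of block_centre in the frame of stand_top between 0.028 and 0.036 m and angle between block_centre's own z axis and vertical below 0.08 rad and angle between the x axis of block_centre and the x axis of stand_top, either way round below 0.2 rad and x of tube_mouth in the frame of stand_top below 0 m and x of gauge_tip in the frame of tube_mouth below -0.004 m), for 0.1 s.
At the end, for the whole second after the job is handed in: Only the fingers hold the gauge rod: still, level within 8 degrees, tip within 20 mm of the plate centre sideways and 7 to 60 mm above it. The block rests upright on the stand, within about 10 mm across, 17 mm along and 11 degrees of its place, mouth away from the lip (x of block_centre in the frame of stand_top between -0.012 and 0.022 m and y of block_centre in the frame of stand_top between -0.01 and 0.01 m and z of block_centre in the frame of stand_top between 0.028 and 0.036 m and angle between block_centre's own z axis and vertical below 0.08 rad and angle between the x axis of block_centre and the x axis of stand_top, either way round below 0.2 rad and x of tube_mouth in the frame of stand_top below 0 m and linear speed of each of heater_block, gauge_rod below 0.03 m/s and angle between gauge_tip's own x axis and vertical between 1.431 and 1.711 rad and horizontal distance between gauge_tip and read_point below 0.02 m and z of gauge_tip in the frame of read_point between 0.007 and 0.06 m and contact force between the fingers and gauge_rod above 1 N and contact force between gauge_rod and reader below 0.1 N and contact force between gauge_rod and heater_block below 0.1 N and contact force between gauge_rod and rest below 0.1 N); the arm keeps its last pose, push and grip.
It fails at once if a bystander (timer, pliers or bronze plate) is moved more than 25 mm (distance of any of timer, pliers, bronze_block from where it was at the start of the episode above 0.025 m).
It also fails if it takes over 66 s, if anything falls off the work surface, if the arm or the gripper's body presses on something with over 40 N, if the wrist force passes 120 N, or if a joint passes its speed limit or range.

## Robot

A 7-joint arm with a two-finger parallel gripper is mounted at the origin on a cart in front of the work surface, level with it; the furniture and walls round the work are solid. World frame = base frame: x ahead of the robot, y to its left, z up, the work surface at z = 0. Lengths are in mm, angles in rad, forces in N, time in s.
With the tool pointing down it reaches from about 425 to 975 mm from the base axis. Payload 16.7 kg.
Tool frame: the origin (TCP) lies midway between the tips of the shut fingers; the grasp point (between the pads) lies 19 mm behind it (ctrl.grip_point_offset is the distance from the TCP to the grasp point, in mm); z points along the fingers, y is the direction in which the jaws open and shut (so a half turn about z gives the same grasp; the last joint's range is limited). The gripper opens to 85 mm and grips with 20 to 120 N. Pads are 22 mm wide; open, the fingers measure 114 mm over their backs; the gripper's body (76 mm by 85 mm) begins 54 mm behind the grasp point. The pads swing forward as they close: fully open they stand 13 mm farther back than shut.
Start: joints at [0.984, 0.426, 0.074, 1.606, -0.034, 1.111, -0.067], TCP at [286.13, -611.315, 231.302] pointing down, gripper open.
Joint ranges: [-2.85, 2.85], [-0.5, 2.14], [-1.23, 1.37], [0.21, 2.46], [-1.02, 4.16], [0.16, 2.05], [-2.73, 2.73]. Speed limits (rad/s): [1.89, 1.89, 2.39, 2.39, 3.01, 3.01, 3.01].

## Interface

Orientations are given as a rotation vector (axis times angle).
In Python, from cell import ctrl gives the robot as it stands.
- The arm moves only by the shell command python3 -m inch 'ROWS' [OPENING] [FORCE]. ROWS is JSON, a list of rows, each a list of 4 numbers: the shift along the tool's x, y, z normalised to -1 to 1, where 1 is 500 mm, then the turn about the tool's z normalised to -1 to 1, where 1 is 180 degrees. In form: [[dx, dy, dz, roll], ...]. A call has 1 to 5 rows; each row is the pose to reach, as a shift and turn from the pose commanded when the call began, along the tool's axes at that moment, turning the shorter way round; what a row does not reach only later rows make up. A row lasts 1/12 s, in which the tool goes at most 41.7 mm and 7.16 degrees, less where a joint would pass 70% of its speed; a pose out of reach is approached as far as the arm can. A call with a number of a shift or a turn outside -1 to 1 is refused whole. A call with a gripper value outside its range is refused whole. OPENING is the closure, from 0 (fully open) to 1 (shut), set as the call begins (- or left out, the last holds). The fingers move at their own pace and stop on an object; FORCE is the grip in N (left out, the last holds). Time passes only in rows, so rows that repeat a pose let the fingers close. It gives the time, the measured TCP pose, the force and the opening at its end, in the units of the state.
- ctrl.get_obs(): the state, without advancing time (a new reading comes with each control period).
- ctrl.camera(name): name is "scene" or "top" or "wrist"; returns a dict with "color" (384x512x3 uint8, red, green, blue), "vfov" (degrees; the focal length in pixels is half the picture's height over the tangent of half this angle, whatever the lens; pixels are square), "cx", "cy" (the principal point, pixels), "world_from_camera" (4x4, takes a point from camera to world coordinates). Camera axes: x right, y up, looking along -z (the intrinsics and any distortion apply to the point x, -y, -z); pixel columns grow to the right and rows downward; lengths in mm; the calibration is good to about 2 mm. A picture is of the moment at which its call begins. There is no depth.
- ctrl.job_done(): hands the job in, once; it reports no verdict.
Trained networks look in the newest picture that a camera, given by its name, has taken for a name from the list of things; names that differ only in an ending like _2 or _b are one class to them, and where a whole thing is asked for, a point or a joint stands for the part that bears it (a point fixed in the world has none). Each returns a list of dicts, best first, with "confidence" (0 to 1); they miss things now and then, are a little off and sometimes report something else, mostly with a low value. They report only what shows in the picture. A call takes as long as a camera call.
- ctrl.trace(camera, query): "pixels" (384x512 bool, what is visible of it) and "bbox" ([centre column, centre row, width, height] in pixels, round what is visible of it).
The state is a dict: "t": time; "joint_pos": joint angles; "qvel": joint speeds; "effort": joint torques, N m; "eef_pos": TCP position; "tcp_rot": TCP orientation; "contact_force": force on the tool from outside, world axes, zero at the start; "ft_torque": the same for the moment, N m; "gripper_width": finger opening in mm.
Only numpy, scipy, OpenCV 4.12 (cv2) and the standard library are available. Lean on these libraries where they do the work, as an engineer would, in place of code of your own. Each camera call takes 0.05 s, during which the arm holds its last target. There are 200 camera calls.

## Working session

There is one attempt and no reset: what is moved stays moved. The work goes in short steps, Python scripts to look and compute and a shell command to move; the robot and the scene stay as the last step left them, time stands still between calls to the robot, and variables do not carry over. Pictures are saved under pics/ and viewed, about 8 in all and at most 12, crops included, and the job is handed in when it is done.

```bash
ls; mkdir -p pics; cat > h.py <<'E'
import numpy as np, cv2
from cell import ctrl
from scipy.spatial.transform import Rotation as R
def snap(n,f=None,crop=None,scale=1):
    c=ctrl.camera(n)
    if f:
        im=c["color"][...,::-1]
        if crop: x0,y0,x1,y1=crop; im=im[y0:y1,x0:x1]
        cv2.imwrite("pics/"+f,cv2.resize(im,None,fx=scale,fy=scale,interpolation=cv2.INTER_CUBIC))
    return c
def foc(c): return c["color"].shape[0]/2/np.tan(np.radians(c["vfov"])/2)
def plane(c,u,v,z):
    d=np.array([(u-c["cx"])/foc(c),-(v-c["cy"])/foc(c),-1.]); T=np.array(c["world_from_camera"])
    d=T[:3,:3]@d; o=T[:3,3]; return o+d*(z-o[2])/d[2]
def proj(c,p):
    T=np.linalg.inv(c["world_from_camera"]); q=(T[:3,:3]@np.array(p).T).T+T[:3,3]
    return np.stack([c["cx"]-foc(c)*q[...,0]/q[...,2], c["cy"]+foc(c)*q[...,1]/q[...,2]],-1)
E
python3 - <<'E'
from h import *
np.set_printoptions(precision=2,suppress=True)
o=ctrl.get_obs(); print(o); print(R.from_rotvec(o["tcp_rot"]).as_matrix())
for n in("top","scene"):
    c=snap(n,n+"0.png",scale=1.5); print(n,{k:v for k,v in c.items() if k!="color"})
    for q in("block_centre","tube_mouth","stand_top","gauge_grip","rest","read_point","timer","pliers","bronze_block"):
        for r in ctrl.trace(n,q)[:2]: print(q,round(r["confidence"],2),np.round(r["bbox"],1))
E
```

```text
pics
{'t': 0.0, 'joint_pos': array([ 0.98,  0.43,  0.07,  1.61, -0.03,  1.11, -0.07]), 'qvel': array([-0.,  0.,  0., -0., -0.,  0.,  0.]), 'effort': array([  0.  , -94.98,   3.76, -46.35,   0.02,   0.01,   0.  ]), 'eef_pos': array([ 285.98, -610.96,  230.61]), 'tcp_rot': array([-3.07, -0.68,  0.  ]), 'contact_force': array([-0.34,  0.14,  0.23]), 'ft_torque': array([ 0.02,  0.01, -0.04]), 'gripper_width': 85.48805561338801}
[[ 0.91  0.42 -0.  ]
 [ 0.42 -0.91  0.  ]
 [-0.   -0.   -1.  ]]
top {'vfov': 52.53116447843986, 'cx': 255.1764725286635, 'cy': 192.74323904111847, 'world_from_camera': array([[  -0.  ,    1.  ,   -0.08,  384.58],
       [  -1.  ,   -0.  ,   -0.01,   10.43],
       [  -0.01,    0.08,    1.  , 1190.36],
       [   0.  ,    0.  ,    0.  ,    1.  ]])}
block_centre 0.62 [238.1 182.9  15.1  20.6]
tube_mouth 0.66 [237.4 180.2  13.8  26.1]
stand_top 0.67 [309.5 184.8  23.7  32.2]
gauge_grip 0.76 [145.6 185.8  13.5  40.4]
rest 0.87 [152.3 188.8  25.4  46.8]
read_point 0.8 [380.6 193.3  27.8  27.2]
timer 0.76 [267.6 224.2  25.6  20.7]
pliers 0.64 [193.8 233.   18.9  45.4]
bronze_block 0.88 [340.4 221.2  32.6  29.3]
scene {'vfov': 57.109093570303976, 'cx': 254.3624277057968, 'cy': 191.35070889866097, 'world_from_camera': array([[  -0.39,   -0.66,    0.64, 1227.86],
       [   0.92,   -0.3 ,    0.26,  314.46],
       [   0.02,    0.69,    0.72,  919.64],
       [   0.  ,    0.  ,    0.  ,    1.  ]])}
block_centre 0.75 [267.5 215.2  19.3  20.5]
tube_mouth 0.61 [267.  216.9  15.6  25.3]
stand_top 0.55 [351.6 235.2   9.7  39. ]
stand_top 0.5 [212.8 191.8  21.9  20.9]
gauge_grip 0.63 [351.8 234.5   9.   41.2]
rest 0.69 [348.2 241.   16.7  38.6]
read_point 0.61 [166.4 168.5  22.8  29.8]
timer 0.77 [258.6 187.9  19.6  15.9]
timer 0.18 [166.8 167.9  21.7  29.6]
pliers 0.73 [324.8 207.3  11.1  19.4]
bronze_block 0.51 [205.1 171.7  24.1  17.2]
```

```bash
python3 - <<'E'
from h import *
c=snap("top"); a=c["color"][145:265,125:405]
s=snap("scene"); b=s["color"][140:280,150:370]
A=cv2.resize(a,(700,300),interpolation=3); B=cv2.resize(b,(471,300),interpolation=3)
im=np.zeros((600,700,3),np.uint8); im[:300]=A; im[300:,:471]=B
cv2.imwrite("pics/both.png",im[...,::-1])
np.set_printoptions(precision=1,suppress=True)
for n,u,v,z in(("block",238.1,182.9,40),("stand",309.5,184.8,50),("gauge",145.6,185.8,80),("rest",152.3,188.8,60),("read",380.6,193.3,90),("timer",267.6,224.2,20),("pliers",193.8,233,10),("bronze",340.4,221.2,10)): print(n,plane(c,u,v,z))
E
```

```text
block [507.  74.  40.]
stand [ 499.8 -136.7   50. ]
gauge [494.9 338.   80. ]
rest [488.1 324.   60. ]
read [ 471.2 -331.9   90. ]
timer [384.4 -13.7  20. ]
pliers [358.2 209.3  10. ]
bronze [ 393.2 -233.6   10. ]
```

View pics/both.png

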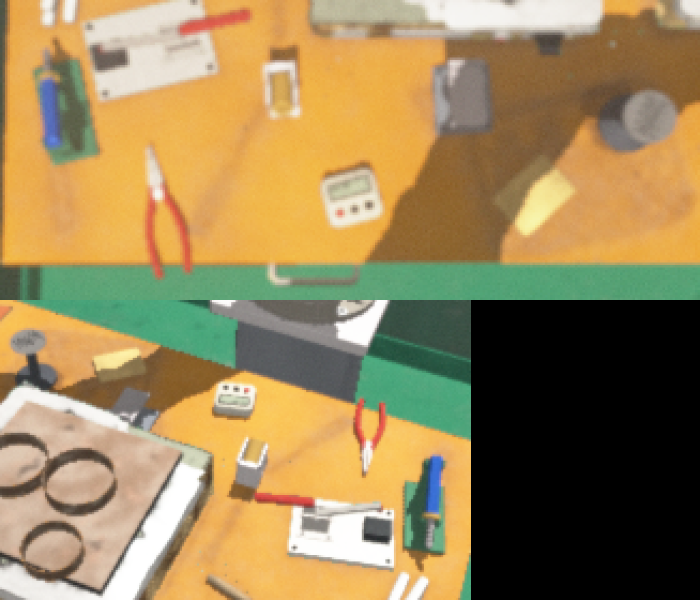

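```bash
python3 -m inch '[[0.2,-0.174,-0.1,0.138],[0.2,-0.174,-0.1,0.138],[0.2,-0.174,-0.1,0.138],[0.2,-0.174,-0.1,0.138],[0.2,-0.174,-0.1,0.138]]' 0
python3 -m inch '[[0.14,-0.34,0,0],[0.14,-0.34,0,0],[0.14,-0.34,0,0],[0.14,-0.34,0,0],[0.14,-0.34,0,0]]'
python3 -m inch '[[0.14,-0.34,0,0],[0.14,-0.34,0,0],[0.14,-0.34,0,0],[0.14,-0.34,0,0],[0.14,-0.34,0,0]]'
python3 - <<'E'
from h import *
np.set_printoptions(precision=3,suppress=True)
o=ctrl.get_obs(); print(o["t"],o["eef_pos"],o["joint_pos"],R.from_rotvec(o["tcp_rot"]).as_matrix())
c=snap("wrist","w_stand.png",scale=1.5); print({k:v for k,v in c.items() if k!="color"})
for q in("stand_top","read_point","bronze_block"):
  for r in ctrl.trace("wrist",q)[:2]: print(q,round(r["confidence"],2),np.round(r["bbox"],1))
E
```

```text
t: 1.52
eef_pos: [343.1, -486.8, 283.5]
tcp_rot: [3.141, 0.007, 0.005]
contact_force: [-0.2, -0.7, -0.5]
gripper_width: 85.0
t: 1.93
eef_pos: [411.0, -315.2, 281.4]
tcp_rot: [-3.141, -0.014, -0.001]
contact_force: [1.5, -0.4, 0.6]
gripper_width: 85.1
t: 2.35
eef_pos: [480.0, -144.6, 281.5]
tcp_rot: [-3.141, -0.015, -0.002]
contact_force: [1.1, -0.5, 0.7]
gripper_width: 85.5
2.35 [ 480.033 -144.626  281.538] [ 0.321  0.103 -0.168  1.917  0.018  1.122 -1.415] [[ 1.     0.009  0.001]
 [ 0.009 -1.     0.001]
 [ 0.001 -0.001 -1.   ]]
{'vfov': 67.62182548965268, 'cx': 257.6512426253182, 'cy': 196.70300359003173, 'world_from_camera': array([[   0.008,    0.963,    0.27 ,  549.115],
       [  -1.   ,    0.008,    0.002, -144.715],
       [  -0.   ,   -0.27 ,    0.963,  424.514],
       [   0.   ,    0.   ,    0.   ,    1.   ]])}
stand_top 0.75 [257.3 147.   50.   63.2]
stand_top 0.67 [ 29.4 229.9  58.7  94. ]
read_point 0.56 [407.8 175.3  84.7  59.7]
bronze_block 0.89 [309.8 224.6  65.1  59.9]
```

View pics/w_stand.png

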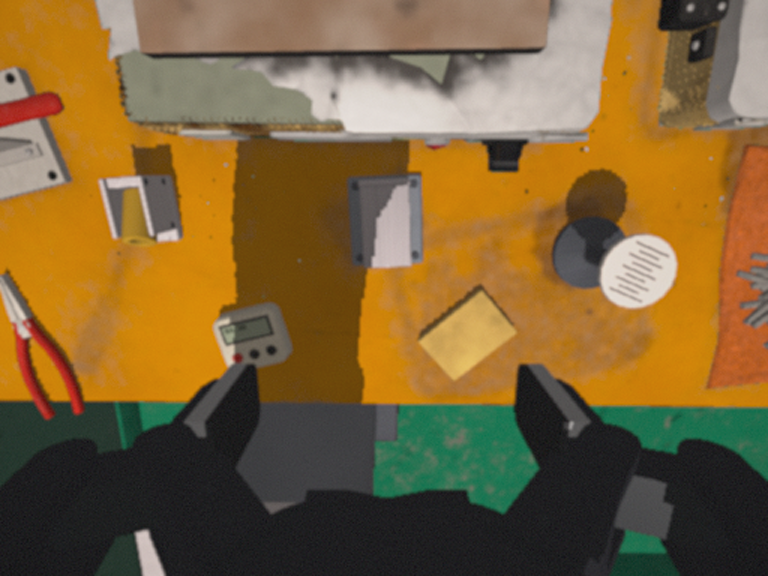

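```bash
python3 - <<'E'
from h import *
c=snap("wrist"); im=c["color"][...,::-1]
a=cv2.resize(im[105:190,215:300],None,fx=7,fy=7,interpolation=3)[:, :400*1][:595]
a=cv2.resize(im[108:188,224:290],None,fx=6,fy=6,interpolation=3)
b=cv2.resize(im[108:188,60:126],None,fx=6,fy=6,interpolation=3)
cv2.imwrite("pics/crops.png",np.hstack([b,a]))
E
```

```text
(no output)
```

View pics/crops.png

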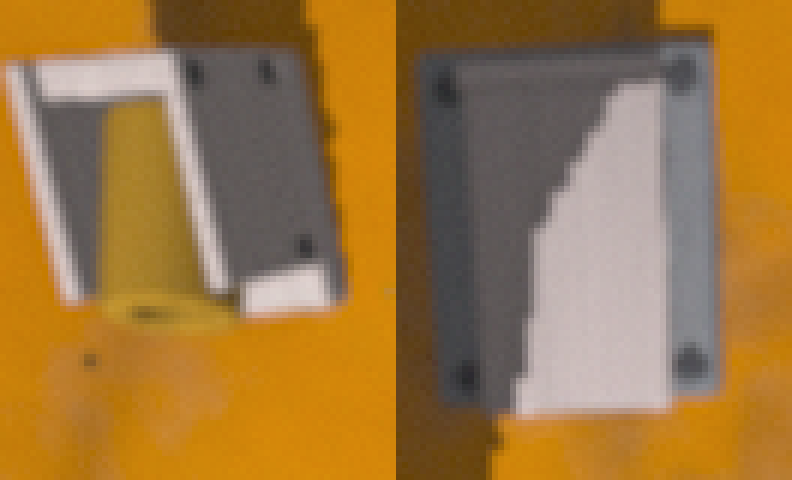

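```bash
python3 - <<'E'
from h import *
np.set_printoptions(precision=1,suppress=True)
c=snap("wrist")
S=lambda X,Y,z:plane(c,224+(X-396)/6,108+Y/6,z)
B=lambda X,Y,z:plane(c,60+X/6,108+Y/6,z)
print("stand -x end",S(482,411,50),S(672,409,50)); print("lip inner", S(468,82,68),S(665,80,68), "R edge lip", S(668,50,68))
print("cheek L outer",B(8,66,54),B(66,302,54),"R outer",B(178,50,54),B(238,290,54), "base corner BR",B(332,310,12),"mouth",B(165,308,46))
r=ctrl.trace("wrist","read_point")[0];m=r["pixels"];print(r["bbox"])
im=c["color"];w=(im.min(2)>150);w[:, :390]=0;w[:150]=0;w[220:]=0;w[:,460:]=0
v,u=np.nonzero(w);print("plate",u.mean(),v.mean(),u.min(),u.max(),v.min(),v.max(),plane(c,(u.min()+u.max())/2,(v.min()+v.max())/2,90),plane(c,u.max(),v.mean(),90)-plane(c,u.min(),v.mean(),90))
E
```

```text
stand -x end [ 470.  -125.7   50. ] [ 470.6 -167.8   50. ]
lip inner [ 540.9 -125.1   68. ] [ 541.4 -164.6   68. ] R edge lip [ 547.1 -165.1   68. ]
cheek L outer [543.2  93.3  54. ] [494.2  89.8  54. ] R outer [546.5  57.6  54. ] [496.9  52.4  54. ] base corner BR [486.4  53.6  12. ] mouth [491.8  73.4  46. ]
[403.5, 169.9, 82.3, 59.7]
plate 420.4760416666667 177.81979166666667 396 445 154 202 [ 477. -345.   90.] [  0.1 -58.3   0. ]
```

```bash
python3 -m inch '[[0.042,-0.218,0,-0.0245],[0.042,-0.218,0,-0.0245],[0.042,-0.218,0,-0.0245],[0.042,-0.218,0,-0.0245],[0.042,-0.218,0,-0.0245]]' 0
python3 -m inch '[[0.025,-0.218,0.2,0],[0.025,-0.218,0.2,0],[0.025,-0.218,0.2,0],[0.025,-0.218,0.2,0],[0.025,-0.218,0.2,0]]'
python3 -m inch '[[0,0,0,0],[0,0,0,0]]'
python3 - <<'E'
from h import *
np.set_printoptions(precision=3,suppress=True)
o=ctrl.get_obs(); M=R.from_rotvec(o["tcp_rot"]).as_matrix();print(o["eef_pos"],M)
print("need tool mm",M.T@(np.array([520.2,73.3,14])-o["eef_pos"]), "yaw",np.degrees(np.arctan2(M[1,0],M[0,0])))
c=snap("wrist","w_block.png",scale=1.5)
E
```

```text
t: 3.12
eef_pos: [499.1, -40.0, 281.3]
tcp_rot: [-3.139, -0.13, -0.0]
contact_force: [-0.7, -0.3, 0.7]
gripper_width: 85.3
t: 3.53
eef_pos: [500.9, 70.9, 178.1]
tcp_rot: [-3.138, -0.131, 0.007]
contact_force: [0.1, 0.2, -0.2]
gripper_width: 85.3
t: 3.7
eef_pos: [503.0, 67.4, 181.7]
tcp_rot: [3.139, 0.124, 0.0]
contact_force: [0.4, -0.9, 0.3]
gripper_width: 85.1
[503.017  67.358 181.72 ] [[ 0.997  0.079  0.   ]
 [ 0.079 -0.997 -0.   ]
 [ 0.     0.001 -1.   ]]
need tool mm [ 17.555  -4.653 167.723] yaw 4.527320619851239
```

View pics/w_block.png

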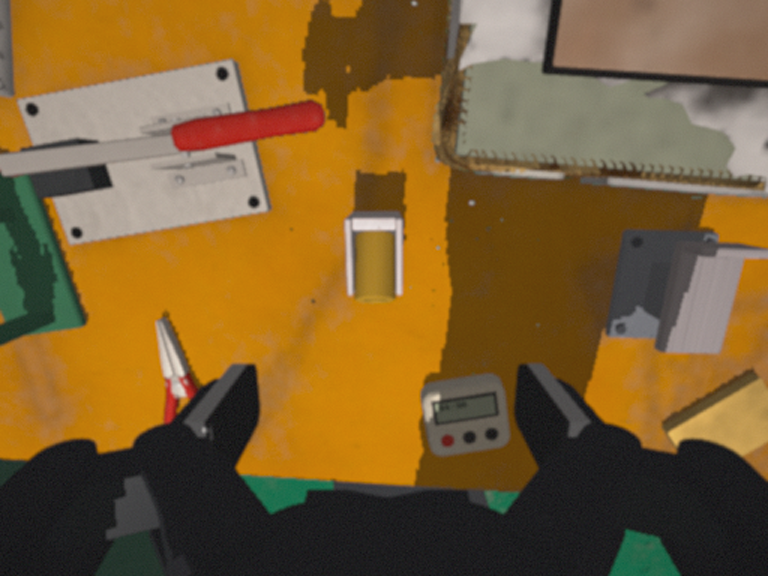

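```bash
python3 - <<'E'
from h import *
np.set_printoptions(precision=2,suppress=True)
c=snap("wrist");o=ctrl.get_obs(); M=R.from_rotvec(o["tcp_rot"]).as_matrix()
P=[plane(c,u/1.5,v/1.5,54) for u,v in((347,216),(349,296),(403,214),(402,295))]
print(np.array(P),np.mean(P,0)); b=np.mean(P,0); b[2]=14
print(o["eef_pos"],M.T@(b-o["eef_pos"]))
E
```

```text
[[545.47  94.42  54.  ]
 [493.9   90.38  54.  ]
 [549.4   59.78  54.  ]
 [497.26  55.84  54.  ]] [521.51  75.1   54.  ]
[503.19  67.48 182.15] [ 18.65  -6.22 168.18]
```

```bash
python3 -m inch '[[0.037,-0.012,0.05,0],[0.037,-0.012,0.12,0],[0.037,-0.012,0.19,0],[0.037,-0.012,0.26,0],[0.037,-0.012,0.30,0]]' 0
python3 -m inch '[[0,0,0.036,0],[0,0,0.036,0],[0,0,0.036,0]]'
python3 -m inch '[[0,0,0,0],[0,0,0,0],[0,0,0,0],[0,0,0,0],[0,0,0,0]]' 1 40
python3 -m inch '[[0,0,0,0],[0,0,0,0],[0,0,0,0],[0,0,0,0],[0,0,0,0]]'
python3 -m inch '[[0,0,0,0],[0,0,0,0],[0,0,0,0]]'
```

```text
t: 4.22
eef_pos: [519.8, 75.1, 28.9]
tcp_rot: [3.139, 0.125, -0.002]
contact_force: [-0.3, 0.2, -0.2]
gripper_width: 85.3
t: 4.47
eef_pos: [520.6, 75.8, 13.6]
tcp_rot: [3.139, 0.126, -0.001]
contact_force: [0.4, -0.5, 1.1]
gripper_width: 85.3
t: 4.88
eef_pos: [521.1, 76.6, 14.3]
tcp_rot: [3.139, 0.127, 0.002]
contact_force: [-2.6, -1.2, 10.7]
gripper_width: 35.6
t: 5.3
eef_pos: [521.1, 76.6, 14.3]
tcp_rot: [3.139, 0.127, 0.002]
contact_force: [-2.7, -1.2, 12.2]
gripper_width: 35.9
t: 5.55
eef_pos: [521.1, 76.6, 14.3]
tcp_rot: [3.139, 0.127, 0.002]
contact_force: [-2.1, -0.9, 11.8]
gripper_width: 35.8
```

```bash
python3 -m inch '[[0,0,-0.02,0],[0,0,-0.08,0],[0,0,-0.15,0],[0,0,-0.22,0],[0,0,-0.27,0]]'
python3 -m inch '[[-0.008,0.055,0,0],[-0.015,0.11,0,0],[-0.022,0.165,0,0],[-0.029,0.221,0,0],[-0.029,0.221,0,0]]'
python3 -m inch '[[-0.008,0.055,0,0.017],[-0.015,0.11,0,0.017],[-0.022,0.165,0,0.017],[-0.029,0.221,0,0.017],[-0.029,0.221,0,0.017]]'
python3 -m inch '[[0,0,0,0],[0,0,0,0],[0,0,0,0]]'
python3 - <<'E'
from h import *
np.set_printoptions(precision=3,suppress=True)
o=ctrl.get_obs(); M=R.from_rotvec(o["tcp_rot"]).as_matrix();print(o["eef_pos"],o["gripper_width"],"yaw",np.degrees(np.arctan2(M[1,0],M[0,0])))
c=snap("wrist","w_place.png",scale=1.5); print(M.T@(np.array([510,-145.7,64])-o["eef_pos"]))
E
```

```text
t: 5.97
eef_pos: [520.8, 77.0, 151.8]
tcp_rot: [-3.138, -0.128, -0.003]
contact_force: [2.0, 0.0, -2.3]
gripper_width: 35.3
t: 6.38
eef_pos: [514.2, -40.3, 148.9]
tcp_rot: [3.137, 0.119, -0.0]
contact_force: [0.2, -1.2, -2.5]
gripper_width: 35.6
t: 6.8
eef_pos: [508.6, -151.4, 148.9]
tcp_rot: [3.14, 0.035, -0.0]
contact_force: [-0.6, -0.7, -2.5]
gripper_width: 35.7
t: 7.05
eef_pos: [509.6, -144.8, 148.6]
tcp_rot: [-3.141, -0.046, -0.0]
contact_force: [0.1, -0.6, -3.8]
gripper_width: 35.8
[ 509.596 -144.833  148.585] 35.76667996584141 yaw 1.6613610334558226
[ 0.365  0.915 84.585]
```

View pics/w_place.png

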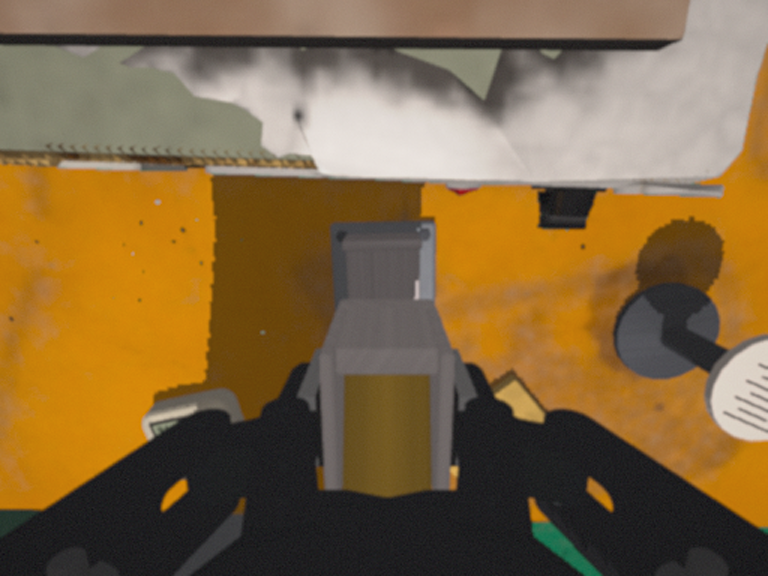

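```bash
python3 - <<'E'
from h import *
np.set_printoptions(precision=1,suppress=True)
c=snap("wrist")
for u,v in((343,249),(421,247),(383,234),(383,249)): print(plane(c,u/1.5,v/1.5,68))
for u,v in((320,350),(455,350),(322,488),(452,488)): print("cheek",plane(c,u/1.5,v/1.5,149+40))
E
```

```text
[ 540.5 -121.8   68. ]
[ 542.7 -162.6   68. ]
[ 549.  -142.5   68. ]
[ 541.1 -142.8   68. ]
cheek [ 534.9 -127.6  189. ]
cheek [ 535.9 -162.3  189. ]
cheek [ 492.8 -127.6  189. ]
cheek [ 493.9 -164.4  189. ]
```

```bash
python3 -m inch '[[0,0,0.05,0],[0,0,0.1,0],[0,0,0.14,0],[0,0,0.16,0],[0,0,0.163,0]]'
python3 -m inch '[[0,0,0.002,0],[0,0,0.004,0],[0,0,0.006,0],[0,0,0.006,0]]'
python3 -m inch '[[0,0,0,0]]'
```

```text
t: 7.57
eef_pos: [508.6, -145.1, 65.2]
tcp_rot: [-3.14, -0.045, 0.004]
contact_force: [-1.1, -0.2, -2.6]
gripper_width: 35.8
t: 7.9
eef_pos: [510.0, -146.0, 64.6]
tcp_rot: [3.141, 0.044, 0.002]
contact_force: [-0.2, -1.0, -3.4]
gripper_width: 35.7
t: 7.98
eef_pos: [509.9, -146.1, 64.5]
tcp_rot: [3.141, 0.043, 0.002]
contact_force: [-0.5, -0.1, -2.5]
gripper_width: 35.5
```

Still carrying its weight; lower a bit more until contact.

```bash
python3 -m inch '[[0,0,0.002,0],[0,0,0.002,0],[0,0,0.002,0]]'
python3 -m inch '[[0,0,0.002,0],[0,0,0.002,0],[0,0,0.002,0]]'
python3 - <<'E'
from h import *
c=snap("scene","s_place.png",crop=(180,160,260,220),scale=8)
E
```

```text
t: 8.23
eef_pos: [509.9, -146.1, 64.3]
tcp_rot: [3.141, 0.043, 0.002]
contact_force: [-7.8, 2.1, 22.4]
gripper_width: 36.0
t: 8.48
eef_pos: [510.0, -146.1, 64.2]
tcp_rot: [3.14, 0.043, 0.002]
contact_force: [-14.3, 4.7, 41.6]
gripper_width: 35.6
```

View pics/s_place.png

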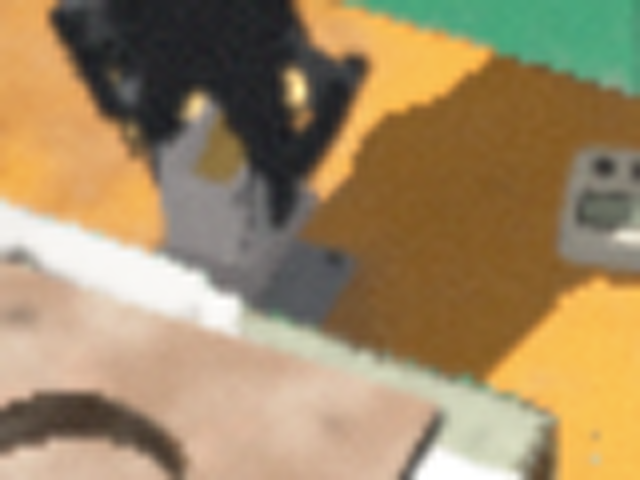

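```bash
python3 -m inch '[[0,0,-0.003,0],[0,0,-0.003,0]]'
python3 -m inch '[[0,0,0,0],[0,0,0,0],[0,0,0,0],[0,0,0,0],[0,0,0,0]]' 0
python3 -m inch '[[0,0,-0.04,0],[0,0,-0.1,0],[0,0,-0.16,0],[0,0,-0.22,0],[0,0,-0.28,0]]'
python3 -m inch '[[0,0,0,0],[0,0,0,0],[0,0,0,0]]'
python3 - <<'E'
from h import *
np.set_printoptions(precision=3,suppress=True)
o=ctrl.get_obs(); print(o["t"],o["eef_pos"])
c=snap("wrist","w_rel.png",crop=(190,100,320,200),scale=6)
for q in("block_centre","tube_mouth"):
  for r in ctrl.trace("wrist",q)[:2]: print(q,round(r["confidence"],2),np.round(r["bbox"],1))
E
```

```text
t: 8.7
eef_pos: [510.0, -146.1, 64.3]
tcp_rot: [3.141, 0.043, 0.002]
contact_force: [-5.0, 0.3, 23.4]
gripper_width: 35.6
t: 9.12
eef_pos: [509.5, -145.9, 63.2]
tcp_rot: [-3.141, -0.044, 0.0]
contact_force: [0.1, 0.4, 0.4]
gripper_width: 85.3
t: 9.53
eef_pos: [509.2, -145.8, 204.7]
tcp_rot: [-3.141, -0.044, 0.0]
contact_force: [-0.9, -0.5, 0.7]
gripper_width: 85.2
t: 9.78
eef_pos: [509.2, -145.9, 202.8]
tcp_rot: [-3.141, -0.044, 0.001]
contact_force: [-0.4, 0.1, -0.5]
gripper_width: 85.8
9.7833 [ 509.212 -145.936  202.835]
block_centre 0.96 [258.1 196.1  39.1  64.8]
tube_mouth 0.97 [259.  194.7  39.8  65.4]
```

View pics/w_rel.png

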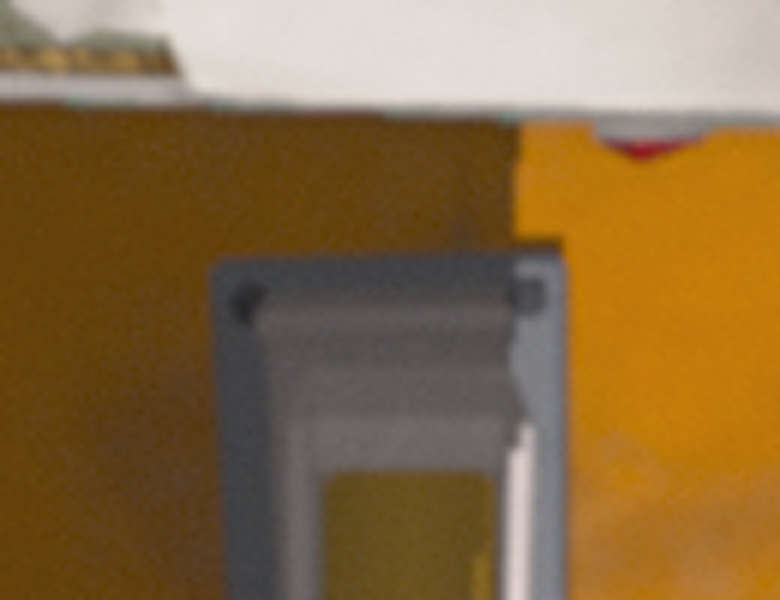

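```bash
python3 -m inch '[[-0.017,-0.322,-0.031,0],[-0.017,-0.322,-0.031,0],[-0.017,-0.322,-0.031,0],[-0.017,-0.322,-0.031,0],[-0.017,-0.322,-0.031,0]]'
python3 -m inch '[[-0.017,-0.322,-0.031,0],[-0.017,-0.322,-0.031,0],[-0.017,-0.322,-0.031,0],[-0.017,-0.322,-0.031,0],[-0.017,-0.322,-0.031,0]]'
python3 -m inch '[[-0.017,-0.322,-0.031,0],[-0.017,-0.322,-0.031,0],[-0.017,-0.322,-0.031,0],[-0.017,-0.322,-0.031,0],[-0.017,-0.322,-0.031,0]]'
python3 -m inch '[[0,0,0,0],[0,0,0,0],[0,0,0,0]]'
python3 - <<'E'
from h import *
np.set_printoptions(precision=3,suppress=True)
o=ctrl.get_obs(); M=R.from_rotvec(o["tcp_rot"]).as_matrix();print(o["t"],o["eef_pos"],"yaw",np.degrees(np.arctan2(M[1,0],M[0,0])),o["joint_pos"])
c=snap("wrist","w_rod.png",scale=1.5)
for q in("gauge_grip","rest"):
  for r in ctrl.trace("wrist",q)[:2]: print(q,round(r["confidence"],2),np.round(r["bbox"],1))
E
```

```text
t: 10.35
eef_pos: [495.9, 22.0, 219.0]
tcp_rot: [-3.139, -0.056, -0.0]
contact_force: [0.3, 1.1, 0.4]
gripper_width: 85.5
t: 10.77
eef_pos: [482.2, 182.9, 234.5]
tcp_rot: [-3.138, -0.056, 0.0]
contact_force: [-1.0, 0.7, -0.6]
gripper_width: 85.5
t: 11.18
eef_pos: [468.2, 343.6, 249.6]
tcp_rot: [-3.138, -0.055, 0.002]
contact_force: [-1.9, -0.8, 0.2]
gripper_width: 85.9
t: 11.43
eef_pos: [470.9, 334.7, 249.2]
tcp_rot: [3.14, 0.041, -0.001]
contact_force: [0.1, -0.6, 0.5]
gripper_width: 85.0
11.4333 [470.949 334.741 249.161] yaw 1.5042556059197167 [-0.292  0.297 -0.531  1.781  0.166  1.11  -2.423]
gauge_grip 0.6 [248.2 149.2  34.6 114.2]
rest 0.86 [254.4 153.3  67.  102.6]
```

View pics/w_rod.png

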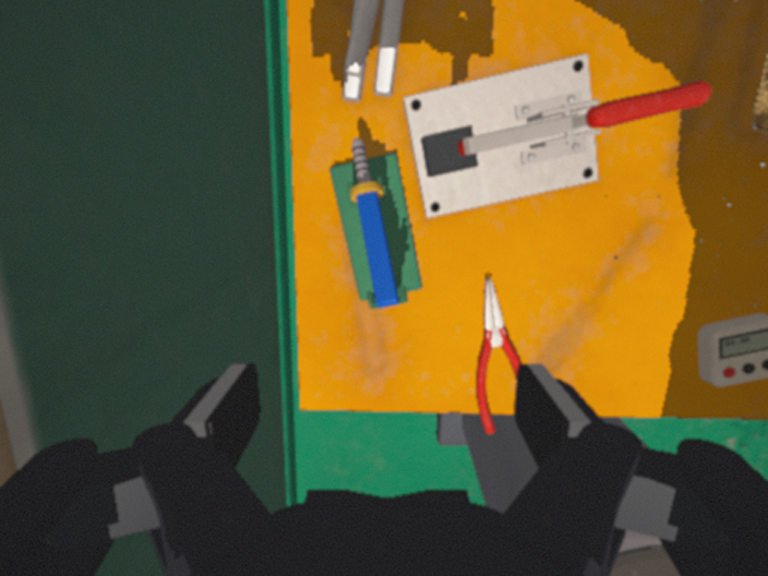

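```bash
cat > fit.py <<'E'
from h import *
from scipy.optimize import minimize
def blue(c,ref=None):
    im=c["color"].astype(int); m=(im[...,2]>im[...,0]+60)&(im[...,2]>im[...,1]+40)
    n,l,s,_=cv2.connectedComponentsWithStats(m.astype(np.uint8)); k=1+np.argmax(s[1:,4]); return l==k
def pose(p):
    a=np.radians(p[3]);t=np.radians(p[4]);X=np.array([np.cos(a)*np.cos(t),np.sin(a)*np.cos(t),-np.sin(t)]);Y=np.array([-np.sin(a),np.cos(a),0]);Z=np.cross(X,Y)
    return np.array(p[:3]),X,Y,Z
def hull(c,p,S=4):
    G,X,Y,Z=pose(p); P=np.array([G+x*X+y*Y+z*Z for x in(-52,34) for y in(-8,8) for z in(-9,9)])
    h=cv2.convexHull(((proj(c,P)+.5)*S).astype(np.float32)); m=np.zeros((384*S,512*S),np.uint8)
    cv2.fillConvexPoly(m,np.round(h).astype(np.int32),1); return cv2.resize(m.astype(np.float32),(512,384),interpolation=cv2.INTER_AREA)
def fit(views,p0,free=(0,1,2,3)):
    free=list(free)
    def cost(q):
        p=np.array(p0,float); p[free]=q
        return sum(np.abs(hull(c,p)-m).sum()/m.sum() for c,m in views)
    q0=np.array(p0,float)[free]
    r=minimize(cost,q0,method="Nelder-Mead",options=dict(initial_simplex=np.vstack([q0]+[q0+d for d in np.diag([6.]*len(q0))]),xatol=.05,fatol=1e-4,maxiter=400))
    p=np.array(p0,float);p[free]=r.x; return p,r.fun
E
python3 - <<'E'
from fit import *
np.set_printoptions(precision=2,suppress=True)
w=snap("wrist");t=snap("top"); V=[(w,blue(w)),(t,blue(t))]; print([m.sum() for _,m in V])
p0=[495,338,75,8,25]
print("wrist",fit(V[:1],p0)); print("both",fit(V,p0)); p,_=fit(V,p0); print("pitch free",fit(V,p,(0,1,2,3,4)))
G,X,Y,Z=pose(p); print("tip px*1.5",proj(w,np.array([G+82*X,G+40*X]))*1.5)
E
```

```text
[np.int64(1074), np.int64(97)]
wrist (array([494.95, 343.48,  68.43,  13.11,  25.  ]), np.float64(0.11161545623836126))
both (array([493.99, 343.62,  66.59,  13.89,  25.  ]), np.float64(3.271085305918716))
pitch free (array([486.7 , 341.86,  35.67,  15.77,  80.46]), np.float64(2.4261834312426807))
tip px*1.5 [[354.94 139.44]
 [364.89 188.55]]
```

```bash
python3 -m inch '[[0.02,-0.01,0.05,-0.064],[0.048,-0.016,0.1,-0.064],[0.048,-0.016,0.158,-0.064],[0.048,-0.016,0.158,-0.064],[0.048,-0.016,0.158,-0.064]]'
python3 -m inch '[[0,0,0,0],[0,0,0,0],[0,0,0,0]]'
python3 - <<'E'
from fit import *
np.set_printoptions(precision=2,suppress=True)
o=ctrl.get_obs(); M=R.from_rotvec(o["tcp_rot"]).as_matrix();print(o["t"],o["eef_pos"],"yaw",np.degrees(np.arctan2(M[1,0],M[0,0])),o["joint_pos"])
w=snap("wrist"); V=[(w,blue(w))]; print([m.sum() for _,m in V])
p,f=fit(V,[495,343,70,13,25]); print("wrist",p,f); print("pitch free",fit(V,p,(0,1,2,3,4)))
print(M.T@(p[:3]-o["eef_pos"]))
im=w["color"].copy(); e=(hull(w,p)>.5).astype(np.uint8); cs,_=cv2.findContours(e,0,1); cv2.drawContours(im,cs,-1,(255,0,0),1)
cv2.imwrite("pics/w_rod2.png",cv2.resize(im[60:300,170:370],None,fx=2.4,fy=2.4,interpolation=3)[...,::-1])
E
```

```text
t: 12.1
eef_pos: [493.8, 344.2, 170.2]
tcp_rot: [3.12, 0.357, -0.004]
contact_force: [-0.2, 0.4, 1.1]
gripper_width: 85.4
t: 12.35
eef_pos: [494.8, 345.3, 172.7]
tcp_rot: [-3.12, -0.358, -0.004]
contact_force: [-0.5, -0.3, 1.0]
gripper_width: 85.2
12.35 [494.82 345.32 172.68] yaw 13.098378538452545 [-0.29  0.42 -0.54  1.8   0.25  0.99 -2.28]
[np.int64(1710)]
wrist [493.83 343.75  65.9   13.67  25.  ] 0.07258771929824562
pitch free (array([493.46, 343.59,  65.35,  13.62,  26.02]), np.float64(0.06995614035087719))
[ -1.58   1.38 106.78]
```

View pics/w_rod2.png

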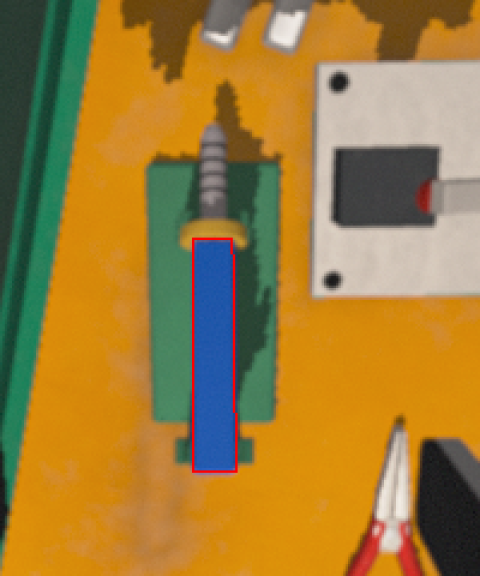

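```bash
python3 -m inch '[[-0.003,0.003,0.05,-0.003],[-0.003,0.003,0.1,-0.003],[-0.003,0.003,0.15,-0.003],[-0.003,0.003,0.2,-0.003],[-0.003,0.003,0.24,-0.003]]' 0
python3 -m inch '[[0,0,0.001,0],[0,0,0.001,0],[0,0,0.001,0]]'
python3 -m inch '[[0,0,0,0],[0,0,0,0],[0,0,0,0],[0,0,0,0],[0,0,0,0]]' 1 40
python3 -m inch '[[0,0,0,0],[0,0,0,0],[0,0,0,0],[0,0,0,0],[0,0,0,0]]'
```

```text
t: 12.82
eef_pos: [493.3, 342.9, 50.0]
tcp_rot: [-3.119, -0.373, -0.0]
contact_force: [-0.0, 0.9, 0.0]
gripper_width: 85.1
t: 13.07
eef_pos: [493.9, 343.7, 51.9]
tcp_rot: [-3.118, -0.373, -0.002]
contact_force: [0.2, 0.4, 0.2]
gripper_width: 85.6
t: 13.48
eef_pos: [493.4, 343.1, 50.7]
tcp_rot: [-3.119, -0.373, -0.001]
contact_force: [-0.5, 0.2, -0.2]
gripper_width: 25.3
t: 13.9
eef_pos: [493.4, 343.1, 50.6]
tcp_rot: [-3.119, -0.373, -0.0]
contact_force: [-1.3, -1.6, 5.6]
gripper_width: 15.4
```

```bash
python3 -m inch '[[0,0,-0.02,0],[0,0,-0.06,0],[0,0,-0.1,0],[0,0,-0.15,0],[0,0,-0.2,0]]' 1 60
python3 -m inch '[[0,0,-0.04,0.03],[0,0,-0.04,0.067],[0,0,-0.04,0.067],[0,0,-0.04,0.067]]'
python3 - <<'E'
from fit import *
np.set_printoptions(precision=2,suppress=True)
o=ctrl.get_obs(); M=R.from_rotvec(o["tcp_rot"]).as_matrix();print(o["t"],o["eef_pos"],"yaw",np.degrees(np.arctan2(M[1,0],M[0,0])),o["joint_pos"])
w=snap("wrist","w_held.png",crop=(150,100,370,330),scale=2.5)
np.save("held.npy",w,allow_pickle=True)
E
```

```text
t: 14.32
eef_pos: [492.8, 342.9, 151.6]
tcp_rot: [3.119, 0.374, -0.001]
contact_force: [1.0, 0.3, -0.1]
gripper_width: 15.1
t: 14.65
eef_pos: [493.0, 342.9, 170.5]
tcp_rot: [3.141, 0.049, 0.0]
contact_force: [0.4, -0.0, -1.5]
gripper_width: 15.1
14.65 [493.03 342.88 170.52] yaw 1.7929170563287846 [-0.32  0.41 -0.5   1.81  0.23  0.98 -2.46]
```

View pics/w_held.png

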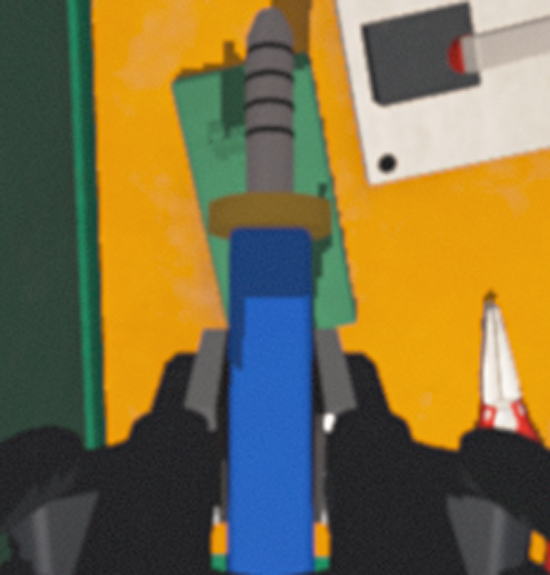

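```bash
python3 - <<'E'
from fit import *
from scipy.optimize import least_squares
np.set_printoptions(precision=2,suppress=True)
w=np.load("held.npy",allow_pickle=True).item(); T=np.array([493.03,342.88,170.52])
obs=np.array([[270,12],[231,229],[312,229],[209,216],[331,216]])/2.5+[150,100]
def pred(q):
    G,X,Y,Z=pose([T[0]+q[0],T[1]+q[1],T[2]+q[2],q[3],q[4]])
    P=np.array([G+82*X,G+34*X+8*Y+9*Z,G+34*X-8*Y+9*Z,G+37*X+13*Y,G+37*X-13*Y]); return proj(w,P)
print("pred",(pred([.4,.6,15.4,1.8,25])-[150,100])*2.5)
r=least_squares(lambda q:np.r_[(pred(q)-obs).ravel(),(q[0]-.4)/3,(q[2]-15.4)/3,(q[4]-25)/3],[.4,.6,15.4,1.8,25]); print(r.x,r.fun)
E
```

```text
pred [[263.03  13.81]
 [221.1  224.81]
 [304.2  224.71]
 [199.79 218.6 ]
 [326.25 218.45]]
[-0.53 -1.04 12.59  1.86 22.54] [ 0.06 -0.17 -0.52 -0.85 -0.03 -0.92 -0.39  1.07  0.92  0.96 -0.31 -0.94
 -0.82]
```

```bash
python3 -m inch '[[-0.0386,0.07,0,0],[-0.0386,0.14,0,0],[-0.0386,0.21,0,0],[-0.0386,0.28,0,0],[-0.0386,0.342,0,0]]'
python3 -m inch '[[-0.0386,0.07,0,0],[-0.0386,0.14,0,0],[-0.0386,0.21,0,0],[-0.0386,0.28,0,0],[-0.0386,0.342,0,0]]'
python3 -m inch '[[-0.03,0.06,0,0],[-0.06,0.12,0.01,0],[-0.09,0.18,0.02,0],[-0.12,0.24,0.04,0],[-0.149,0.294,0.06,0]]'
python3 -m inch '[[0,0,0,0],[0,0,0,0],[0,0,0,0],[0,0,0,0]]'
python3 - <<'E'
from fit import *
np.set_printoptions(precision=2,suppress=True)
o=ctrl.get_obs(); M=R.from_rotvec(o["tcp_rot"]).as_matrix();print(o["t"],o["eef_pos"],"yaw",np.degrees(np.arctan2(M[1,0],M[0,0])),o["joint_pos"])
print(M.T@(np.array([395,-149.4,119.2])-o["eef_pos"])/500)
w=snap("wrist","w_stage.png",crop=(150,60,370,290),scale=2.6)
np.save("stage.npy",w,allow_pickle=True)
E
```

```text
t: 15.12
eef_pos: [478.0, 169.2, 169.6]
tcp_rot: [3.14, 0.049, -0.002]
contact_force: [0.2, -0.5, -0.1]
gripper_width: 14.8
t: 15.53
eef_pos: [463.3, -2.1, 169.8]
tcp_rot: [3.141, 0.049, -0.002]
contact_force: [0.6, -0.3, -1.1]
gripper_width: 15.0
t: 15.95
eef_pos: [392.4, -150.4, 139.7]
tcp_rot: [3.141, 0.049, -0.001]
contact_force: [0.8, -0.4, -1.4]
gripper_width: 14.9
t: 16.28
eef_pos: [394.2, -148.1, 140.3]
tcp_rot: [-3.141, -0.048, 0.0]
contact_force: [-0.4, 0.4, -0.3]
gripper_width: 15.1
16.2833 [ 394.25 -148.08  140.33] yaw 1.7492967926304948 [ 0.45  0.14 -0.26  2.23  0.05  0.78 -1.39]
[0.   0.   0.04]
```

View pics/w_stage.png

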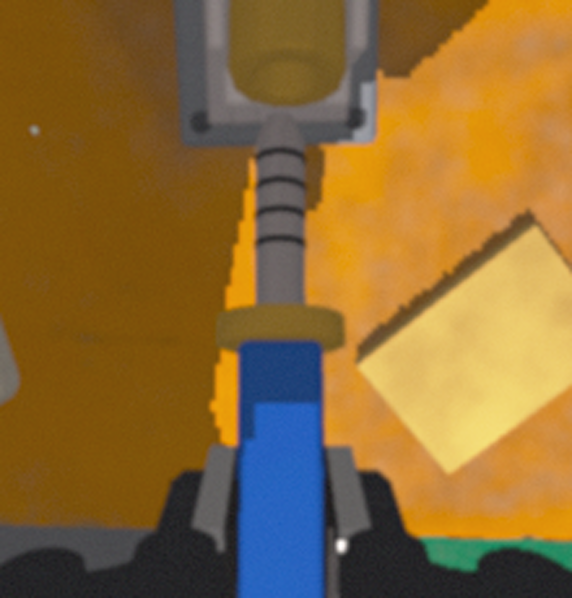

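```bash
python3 -m inch '[[0.001,0.0027,0.02,0],[0.001,0.0027,0.042,0],[0.001,0.0027,0.042,0],[0.001,0.0027,0.042,0]]'
python3 -m inch '[[0,0,0,0],[0,0,0,0]]'
python3 -m inch '[[0.0065,0,0.003,0],[0.013,0,0.006,0],[0.02,0,0.0092,0],[0.0265,0,0.0123,0],[0.0326,0,0.0152,0]]'
python3 -m inch '[[0,0,0,0],[0,0,0,0]]'
python3 - <<'E'
from fit import *
np.set_printoptions(precision=2,suppress=True)
o=ctrl.get_obs();print(o["t"],o["eef_pos"],o["contact_force"],o["ft_torque"])
E
```

```text
t: 16.67
eef_pos: [394.1, -149.7, 118.7]
tcp_rot: [-3.141, -0.045, 0.002]
contact_force: [0.6, -0.1, -0.7]
gripper_width: 15.0
t: 16.83
eef_pos: [394.6, -150.2, 119.6]
tcp_rot: [3.141, 0.044, 0.001]
contact_force: [-1.2, -0.8, -1.7]
gripper_width: 15.3
t: 17.25
eef_pos: [411.1, -149.8, 111.6]
tcp_rot: [-3.141, -0.044, -0.0]
contact_force: [0.5, 0.2, -0.8]
gripper_width: 14.8
t: 17.42
eef_pos: [410.7, -149.7, 111.5]
tcp_rot: [-3.141, -0.044, 0.001]
contact_force: [-0.5, -0.4, -1.4]
gripper_width: 14.5
17.4167 [ 410.66 -149.71  111.53] [-0.55 -0.38 -1.39] [ 0.03  0.   -0.02]
```

```bash
python3 -m inch '[[0.0045,0,0.0021,0],[0.009,0,0.0042,0],[0.0135,0,0.0063,0],[0.018,0,0.0084,0],[0.018,0,0.0084,0]]'
python3 -m inch '[[0.0045,0,0.0021,0],[0.009,0,0.0042,0],[0.0135,0,0.0063,0],[0.018,0,0.0084,0],[0.018,0,0.0084,0]]'
python3 -m inch '[[0,0,0,0]]'
```

```text
t: 17.83
eef_pos: [420.0, -149.5, 107.4]
tcp_rot: [-3.141, -0.044, -0.0]
contact_force: [-0.5, 0.1, -0.9]
gripper_width: 14.8
t: 18.25
eef_pos: [429.0, -149.2, 103.1]
tcp_rot: [-3.141, -0.044, -0.0]
contact_force: [-0.1, 0.1, -1.3]
gripper_width: 14.7
t: 18.33
eef_pos: [428.7, -149.2, 103.2]
tcp_rot: [-3.141, -0.044, 0.0]
contact_force: [0.6, -0.3, -0.4]
gripper_width: 15.1
```

```bash
python3 -m inch '[[0.005,0,0.0023,0],[0.01,0,0.0047,0],[0.015,0,0.007,0],[0.02,0,0.0093,0],[0.02,0,0.0093,0]]'
python3 -m inch '[[0.002,0,0.001,0],[0.004,0,0.002,0],[0.004,0,0.002,0]]'
python3 -m inch '[[0.002,0,0.001,0],[0.004,0,0.002,0],[0.004,0,0.002,0]]'
python3 - <<'E'
from fit import *
np.set_printoptions(precision=2,suppress=True)
o=ctrl.get_obs();print(o["t"],o["eef_pos"],o["contact_force"],o["ft_torque"])
a=snap("wrist")["color"][30:290,130:390]; b=snap("scene")["color"][150:230,170:270]
cv2.imwrite("pics/ins.png",np.hstack([cv2.resize(a,(400,400),interpolation=3),cv2.resize(b,(400,320),interpolation=3) if 0 else cv2.resize(b[:, 10:90],(400,400),interpolation=3)])[...,::-1])
E
```

```text
t: 18.75
eef_pos: [439.1, -148.9, 98.5]
tcp_rot: [-3.141, -0.044, 0.0]
contact_force: [0.6, 0.6, -1.4]
gripper_width: 15.0
t: 19.0
eef_pos: [440.7, -149.0, 97.6]
tcp_rot: [-3.141, -0.044, 0.0]
contact_force: [-0.3, 0.2, -1.6]
gripper_width: 15.2
t: 19.25
eef_pos: [442.5, -149.0, 96.6]
tcp_rot: [-3.141, -0.043, 0.001]
contact_force: [-2.3, -0.3, 1.4]
gripper_width: 14.6
19.25 [ 442.49 -148.98   96.63] [-2.27 -0.33  1.38] [-0.09  0.35 -0.  ]
```

```bash
python3 -m inch '[[0.001,0,0.0005,0],[0.002,0,0.001,0],[0.002,0,0.001,0]]'
python3 -m inch '[[0.001,0,0.0005,0],[0.002,0,0.001,0],[0.002,0,0.001,0]]'
python3 -m inch '[[0.001,0,0.0005,0],[0.002,0,0.001,0],[0.002,0,0.001,0]]'
```

```text
t: 19.6
eef_pos: [443.6, -148.9, 96.2]
tcp_rot: [-3.141, -0.044, 0.0]
contact_force: [-2.6, -0.8, 3.4]
gripper_width: 14.8
t: 19.85
eef_pos: [444.7, -148.9, 95.6]
tcp_rot: [-3.141, -0.044, -0.0]
contact_force: [-2.9, -0.6, 3.2]
gripper_width: 14.8
t: 20.1
eef_pos: [445.7, -148.8, 95.1]
tcp_rot: [-3.141, -0.044, -0.0]
contact_force: [-2.1, -0.1, 3.2]
gripper_width: 14.7
```

```bash
python3 - <<'E'
from h import *
w=snap("wrist");np.save("ins.npy",w,allow_pickle=True)
a=w["color"][40:260,160:360]
cv2.imwrite("pics/ins2.png",cv2.resize(a,None,fx=2.7,fy=2.7,interpolation=3)[...,::-1])
E
```

```text
(no output)
```

View pics/ins2.png

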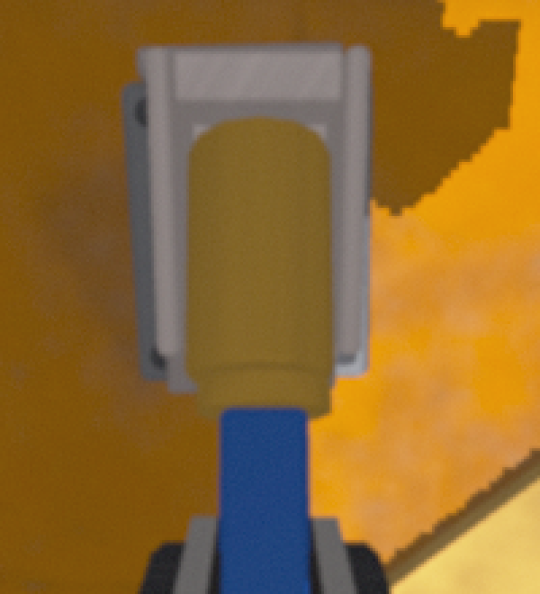

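```bash
python3 - <<'E'
from h import *
np.set_printoptions(precision=1,suppress=True)
w=np.load("ins.npy",allow_pickle=True).item()
Q=np.array([(140,50),(155,356),(371,48),(362,361)])/2.7+[160,40]
P=np.array([plane(w,*q,104) for q in Q]); print(P,P.mean(0))
b=P.mean(0); m=np.array([b[0]-31,b[1]-.9,96]); X=np.array([.906,.027,-.4226])
print("mouth",m,"handle front top edge should be px",(proj(w,m-6*X+9*np.array([.4226,0,.906]))-[160,40])*2.7, "collar top back",(proj(w,m-6*X+13*np.array([.4226,0,.906]))-[160,40])*2.7)
E
```

```text
[[ 538.1 -127.4  104. ]
 [ 489.  -129.2  104. ]
 [ 539.4 -163.9  104. ]
 [ 489.1 -165.6  104. ]] [ 513.9 -146.5  104. ]
mouth [ 482.9 -147.4   96. ] handle front top edge should be px [258.5 405.2] collar top back [258.6 400.8]
```

```bash
python3 -m inch '[[0.002,0,0.001,0],[0.004,0,0.002,0],[0.004,0,0.002,0],[0.004,0,0.002,0]]'
python3 -m inch '[[0.002,0,0.001,0],[0.003,0,0.0015,0],[0.003,0,0.0015,0],[0.003,0,0.0015,0]]'
```

```text
t: 20.48
eef_pos: [446.2, -148.8, 94.2]
tcp_rot: [-3.141, -0.043, 0.004]
contact_force: [-15.8, 2.2, 19.8]
gripper_width: 14.5
t: 20.82
eef_pos: [446.3, -149.0, 93.5]
tcp_rot: [3.141, 0.042, -0.008]
contact_force: [-25.3, 1.5, 30.7]
gripper_width: 14.7
```

```bash
python3 -m inch '[[-0.004,0,-0.002,0],[-0.008,0,-0.004,0],[-0.014,0,-0.0065,0],[-0.022,0,-0.0103,0],[-0.03,0,-0.014,0]]'
python3 -m inch '[[-0.008,0,-0.0037,0],[-0.016,0,-0.0075,0],[-0.024,0,-0.0112,0],[-0.032,0,-0.015,0],[-0.04,0,-0.0187,0]]'
python3 -m inch '[[-0.008,0,-0.0037,0],[-0.016,0,-0.0075,0],[-0.024,0,-0.0112,0],[-0.032,0,-0.015,0],[-0.036,0,-0.0168,0]]'
python3 -m inch '[[0,0,0,0],[0,0,0,0],[0,0,0,0]]'
python3 - <<'E'
from h import *
np.set_printoptions(precision=2,suppress=True)
o=ctrl.get_obs();M=R.from_rotvec(o["tcp_rot"]).as_matrix();print(o["t"],o["eef_pos"],o["contact_force"],"yaw",np.degrees(np.arctan2(M[1,0],M[0,0])),o["joint_pos"])
w=snap("wrist");np.save("out.npy",w,allow_pickle=True)
for n in("block_centre","tube_mouth","gauge_tip","gauge_grip"):
  for r in ctrl.trace("wrist",n)[:1]: print(n,round(r["confidence"],2),np.round(r["bbox"],1))
E
```

```text
t: 21.23
eef_pos: [433.9, -149.1, 100.5]
tcp_rot: [-3.141, -0.044, -0.0]
contact_force: [0.1, -0.5, -2.4]
gripper_width: 15.0
t: 21.65
eef_pos: [413.7, -149.7, 110.0]
tcp_rot: [-3.141, -0.044, -0.0]
contact_force: [-0.7, 0.6, -0.8]
gripper_width: 14.9
t: 22.07
eef_pos: [395.6, -150.3, 118.4]
tcp_rot: [3.141, 0.043, 0.0]
contact_force: [0.3, -1.5, -1.0]
gripper_width: 14.9
t: 22.32
eef_pos: [396.3, -150.2, 118.2]
tcp_rot: [-3.141, -0.044, -0.0]
contact_force: [0.1, -0.4, -1.2]
gripper_width: 15.0
22.3167 [ 396.33 -150.19  118.19] [ 0.06 -0.42 -1.15] yaw 1.5946587044989917 [ 0.44  0.18 -0.25  2.24  0.07  0.72 -1.4 ]
block_centre 0.92 [256.3  47.7  75.6  92.2]
tube_mouth 0.93 [255.7  47.5  77.8  92.1]
gauge_tip 0.56 [257.7 217.   50.2 225.4]
gauge_grip 0.64 [258.3 216.7  53.  224.7]
```

```bash
python3 -m inch '[[-0.01,0,-0.04,0],[-0.01,0,-0.1,0],[-0.01,0,-0.15,0],[-0.01,0,-0.2,0],[-0.01,0,-0.2,0]]'
python3 -m inch '[[-0.005,0.08,0,0],[-0.01,0.16,0,0],[-0.015,0.24,0,0],[-0.02,0.32,0,0],[-0.021,0.388,0,0]]'
python3 -m inch '[[0,0,0,0],[0,0,0,0],[0,0,0,0]]'
python3 - <<'E'
from h import *
np.set_printoptions(precision=2,suppress=True)
o=ctrl.get_obs();M=R.from_rotvec(o["tcp_rot"]).as_matrix();print(o["t"],o["eef_pos"],"yaw",np.degrees(np.arctan2(M[1,0],M[0,0])))
w=snap("wrist");np.save("plate.npy",w,allow_pickle=True)
r=ctrl.trace("wrist","read_point"); print([(x["confidence"],x["bbox"]) for x in r[:2]])
im=w["color"]; g=((im.min(2)>120)&(im.max(2).astype(int)-im.min(2)<50)).astype(np.uint8); g=cv2.morphologyEx(g,cv2.MORPH_CLOSE,np.ones((7,7)))
n,l,s,ce=cv2.connectedComponentsWithStats(g)
for i in range(1,n):
    if s[i,4]>300:
        cs,_=cv2.findContours((l==i).astype(np.uint8),0,1); e=cv2.fitEllipse(cv2.convexHull(max(cs,key=cv2.contourArea))) ; print(s[i],e,plane(w,*e[0],90))
E
```

```text
t: 22.98
eef_pos: [393.1, -150.8, 222.3]
tcp_rot: [3.139, 0.043, 0.009]
contact_force: [1.1, -0.5, -0.5]
gripper_width: 14.8
t: 23.4
eef_pos: [385.0, -347.3, 217.6]
tcp_rot: [3.141, 0.042, -0.001]
contact_force: [1.0, 0.5, -1.6]
gripper_width: 15.2
t: 23.65
eef_pos: [385.9, -344.0, 217.4]
tcp_rot: [-3.14, -0.044, 0.001]
contact_force: [0.5, 0.3, -1.1]
gripper_width: 15.0
23.65 [ 385.87 -344.03  217.38] yaw 1.5904908355120966
[(0.92, [259.6, 90.2, 66.1, 72.1])]
[ 228   56   67   67 3127] ((260.921630859375, 90.80001831054688), (65.69854736328125, 70.08451843261719), 6.732877254486084) [ 476.69 -345.09   90.  ]
[ 386   79   85  104 3602] ((429.388671875, 125.71449279785156), (82.3104248046875, 109.95101928710938), 13.113213539123535) [ 450.77 -500.14   90.  ]
```

```bash
python3 -m inch '[[0.024,0.0062,0.05,0],[0.024,0.0062,0.1,0],[0.024,0.0062,0.15,0],[0.024,0.0062,0.19,0],[0.024,0.0062,0.199,0]]'
python3 -m inch '[[0,0,0,0],[0,0,0,0],[0,0,0.006,0],[0,0,0.012,0],[0,0,0.016,0]]' 1 20
python3 -m inch '[[0,0,0.004,0],[0,0,0.008,0],[0,0,0.012,0],[0,0,0.016,0],[0,0,0.016,0]]'
python3 - <<'E'
from h import *
np.set_printoptions(precision=2,suppress=True)
o=ctrl.get_obs();print(o["t"],o["eef_pos"],o["contact_force"],o["ft_torque"])
E
```

```text
t: 24.17
eef_pos: [397.1, -345.3, 115.9]
tcp_rot: [-3.139, -0.046, 0.005]
contact_force: [-0.9, 1.1, -1.4]
gripper_width: 15.0
t: 24.58
eef_pos: [398.4, -347.5, 111.2]
tcp_rot: [3.14, 0.044, 0.002]
contact_force: [-0.6, -0.3, -1.8]
gripper_width: 15.2
t: 25.0
eef_pos: [398.3, -347.8, 103.0]
tcp_rot: [3.141, 0.043, 0.001]
contact_force: [-3.4, 0.2, 7.4]
gripper_width: 15.1
25.0 [ 398.27 -347.81  103.03] [-3.35  0.23  7.42] [0.06 0.02 0.05]
```

```bash
python3 -m inch '[[0,0,0.004,0],[0,0,0.008,0],[0,0,0.012,0],[0,0,0.016,0],[0,0,0.016,0]]'
python3 -m inch '[[0,0,0.004,0],[0,0,0.008,0],[0,0,0.012,0],[0,0,0.014,0],[0,0,0.014,0]]'
python3 - <<'E'
from h import *
np.set_printoptions(precision=2,suppress=True)
o=ctrl.get_obs();print(o["t"],o["eef_pos"],o["contact_force"],o["ft_torque"])
w=snap("wrist");np.save("lev.npy",w,allow_pickle=True)
for u0 in (258,):
    print(w["color"][60:230:4,u0].tolist())
E
```

```text
t: 25.42
eef_pos: [398.3, -347.8, 95.0]
tcp_rot: [3.141, 0.043, 0.001]
contact_force: [-2.8, 0.2, 7.9]
gripper_width: 14.6
t: 25.83
eef_pos: [398.2, -347.8, 88.0]
tcp_rot: [3.141, 0.043, 0.001]
contact_force: [-1.9, -0.4, 5.5]
gripper_width: 15.2
25.8333 [ 398.23 -347.84   88.03] [-1.87 -0.41  5.48] [-0.05  0.07 -0.07]
[[106, 100, 95], [125, 116, 111], [123, 115, 112], [70, 67, 63], [124, 115, 113], [123, 116, 111], [56, 54, 51], [90, 84, 85], [92, 85, 85], [95, 91, 89], [92, 86, 84], [90, 85, 84], [66, 63, 61], [93, 86, 87], [93, 87, 87], [57, 53, 54], [93, 86, 86], [94, 87, 87], [93, 87, 90], [62, 60, 58], [93, 89, 88], [95, 87, 87], [47, 46, 47], [93, 86, 86], [96, 88, 88], [91, 85, 86], [94, 88, 89], [93, 87, 87], [95, 88, 88], [95, 90, 89], [92, 86, 84], [105, 83, 34], [109, 83, 30], [108, 83, 34], [85, 72, 58], [27, 54, 101], [30, 57, 102], [23, 53, 101], [33, 58, 103], [28, 56, 101], [34, 56, 103], [30, 57, 102], [31, 56, 102]]
```

```bash
python3 -m inch '[[0,0,0.004,0],[0,0,0.008,0],[0,0,0.012,0],[0,0,0.014,0],[0,0,0.014,0]]'
python3 -m inch '[[0,0,-0.01,0],[0,0,-0.02,0],[0,0,-0.03,0],[0,0,-0.03,0],[0,0,-0.03,0]]'
cat > chk.py <<'E'
from fit import *
from scipy.optimize import least_squares
np.set_printoptions(precision=2,suppress=True)
w=snap("wrist");o=ctrl.get_obs();T=o["eef_pos"]; print(o["t"],T,o["contact_force"],o["gripper_width"])
im=w["color"].astype(int); r=im[...,0];g=im[...,1];b=im[...,2]
m=(b>r+40)&(b>g+25); m[:,:230]=0; m[:,290:]=0
rows=np.nonzero(m[:,252:264].sum(1)>8)[0]; h0=rows.min(); cols=np.nonzero(m[h0+4])[0]
br=(r>b+35)&(r-g<50)&(r<160); br[:,:225]=0; br[:,292:]=0; br[:h0-30]=0; br[h0:]=0
n,l,s,_=cv2.connectedComponentsWithStats(br.astype(np.uint8)); k=1+np.argmax(s[1:,4]); print("collar",s[k],"handle row",h0,"cols",cols.min(),cols.max())
np.save("chk.npy",w,allow_pickle=True)
for v in range(60,110,2): print(v,"".join("%4d"%x for x in im[v,236:282:2,:].sum(1)))
E
python3 chk.py
```

```text
t: 26.3
eef_pos: [398.2, -347.8, 81.0]
tcp_rot: [3.141, 0.043, 0.001]
contact_force: [-2.8, -1.0, 6.5]
gripper_width: 14.8
t: 26.72
eef_pos: [398.3, -347.4, 96.1]
tcp_rot: [3.141, 0.044, 0.001]
contact_force: [-0.5, 0.0, -2.9]
gripper_width: 15.2
26.7667 [ 398.13 -347.35   95.81] [ 0.64  0.56 -1.7 ] 14.916631901599866
collar [ 230  171   56   30 1039] handle row 201 cols 241 274
60  352 340 356 357 356 353 350 344 297 225 179 246 317 349 349 358 356 356 357 349 341 293 203
62  298 309 347 352 352 353 350 346 354 346 305 222 179 238 319 351 358 353 352 349 352 351 348
64  241 158 216 309 349 350 351 352 350 354 351 348 304 222 173 246 317 359 362 350 354 347 351
66  345 306 219 163 213 290 338 357 347 354 355 355 350 345 313 222 170 248 315 347 354 353 349
68  355 358 342 316 248 167 182 285 336 356 353 346 347 354 355 340 307 223 161 222 305 343 353
70  351 353 355 356 348 327 266 187 200 289 345 353 356 356 349 349 352 350 301 222 153 218 307
72  349 355 356 358 352 353 355 331 266 189 199 286 338 359 352 357 354 358 349 349 309 219 154
74  351 348 350 349 354 347 349 360 351 332 27
[... 986 characters left out ...]
321 285 197 199 333 354
96  355 356 352 349 355 310 234 237 244 259 277 268 261 256 247 244 244 332 351 341 309 350 351
98  276 316 350 354 351 306 231 231 246 266 279 270 268 254 250 242 237 323 356 351 353 350 349
100  228 181 245 316 348 300 235 242 241 262 277 273 262 249 243 239 239 319 354 347 350 349 353
102  343 314 251 189 222 254 242 239 238 268 284 273 263 250 242 238 234 266 334 347 349 356 351
104  352 356 348 324 267 183 178 179 169 188 184 190 177 178 179 172 183 191 185 239 315 349 350
106  352 347 344 345 355 225  80  99 122 126 126 129 121 118 116  86 118 293 300 211 176 236 327
108  339 356 351 349 355 269 215 226 227 250 258 254 249 238 226 207 203 308 354 340 298 217 171
```

```bash
python3 - <<'E'
from fit import *
from scipy.optimize import least_squares
np.set_printoptions(precision=2,suppress=True)
w=np.load("chk.npy",allow_pickle=True).item(); T=np.array([398.13,-347.35,95.81])
obs=np.array([[257.8,82.3],[241,201],[274.5,201],[229.8,188],[286,188]])
def pred(q):
    G,X,Y,Z=pose([T[0]+q[0],T[1]+q[1],T[2]+q[2],q[3],q[4]])
    return proj(w,np.array([G+82*X,G+34*X+8*Y+9*Z,G+34*X-8*Y+9*Z,G+37*X+13*Y,G+37*X-13*Y]))
for z,s in((14,2),(14,.1),(12.6,.1),(15.4,.1)):
    r=least_squares(lambda q:np.r_[(pred(q)-obs)[:3].ravel(),(pred(q)-obs)[3:,0],(q[0])/2,(q[2]-z)/s],[.4,.6,14,1.8,0]); G,X,Y,Z=pose([*(T+r.x[:3]),r.x[3],r.x[4]])
    print(z,s,r.x,"tip",G+82*X,r.fun)
r=ctrl.trace("wrist","read_point"); print([(x["confidence"],x["bbox"]) for x in r[:1]])
E
```

```text
14 2 [ 0.71 -0.77 12.96  1.55 -3.67] tip [ 480.64 -345.91  114.01] [ 0.02  0.38 -1.62 -0.14  1.79 -0.16 -0.29  0.09  0.36 -0.52]
14 0.1 [ 0.66 -0.77 14.    1.55 -2.68] tip [ 480.67 -345.91  113.64] [ 0.02  0.4  -1.7  -0.15  1.87 -0.17 -0.37  0.17  0.33 -0.03]
12.6 0.1 [ 0.73 -0.77 12.6   1.55 -4.02] tip [ 480.63 -345.91  114.15] [ 0.02  0.38 -1.6  -0.14  1.77 -0.16 -0.26  0.06  0.37 -0.02]
15.4 0.1 [ 0.63 -0.77 15.4   1.55 -1.39] tip [ 480.71 -345.91  113.2 ] [ 0.01  0.44 -1.8  -0.17  1.97 -0.18 -0.49  0.29  0.32 -0.04]
[(0.64, [256.6, 92.0, 123.7, 124.1])]
```

```bash
python3 -m inch '[[0,0,0,0],[0,0,0,0],[0,0,0,0],[0,0,0,0],[0,0,0,0]]'
python3 - <<'E'
from h import *
np.set_printoptions(precision=3,suppress=True)
c=snap("top")
for n,z in(("block_centre",95),("timer",20),("pliers",10),("bronze_block",10),("rest",60)):
  for r in ctrl.trace("top",n)[:1]: print(n,round(r["confidence"],2),np.round(r["bbox"],1),plane(c,*r["bbox"][:2],z))
o=ctrl.get_obs(); print(o["t"],o["qvel"],o["eef_pos"],o["gripper_width"],o["contact_force"])
E
```

```text
t: 27.23
eef_pos: [398.1, -347.3, 95.6]
tcp_rot: [-3.141, -0.044, 0.0]
contact_force: [0.1, -0.4, -0.2]
gripper_width: 15.1
block_centre 0.6 [316.4 180.1  15.4  20.1] [ 508.578 -150.51    95.   ]
timer 0.57 [265.1 223.8  26.3  22.6] [385.651  -6.194  20.   ]
bronze_block 0.66 [339.6 223.4  38.2  33.3] [ 386.621 -231.078   10.   ]
rest 0.77 [151.7 189.8  24.3  42.1] [485.121 325.74   60.   ]
27.5333 [ 0.001  0.002 -0.001 -0.001 -0.001  0.     0.001] [ 398.107 -347.341   95.672] 15.174732889613107 [ 0.402  0.024 -1.506]
```

```bash
python3 -c "
from cell import ctrl
print(ctrl.job_done())"
```

```text
the job is handed in; nothing more can be done
None
```

I set the heater block on the stand with its tube mouth away from the lip and let go. I then gauged it with the rod and handed the job in at about 27.5 s. The robot gave no verdict, so success rests on my own checks.

**Placing:** After release the wrist picture showed the block squarely on the stand, upright and centred across it.

**Gauging:** I pushed the rod in until the collar stopped on the mouth. The pushing slid the block about 4 mm along the stand to the lip, by my estimate still about 10 mm inside the limit. The force then rose to about 40 N in total, which confirmed the seat. I drew the rod straight out with almost no force.

**Levelling:** The moves cannot tilt the tool. I levelled the rod by pressing its tip lightly on the reading plate, at 20 N grip, so that it turned in the fingers. I then lifted it 15 mm.

**Last checks:**

| Check | Result |
|---|---|
| Rod tilt | about 1–4° tip-up from the camera fit, which read about 2.5° off on the rest; limit 8° |
| Tip sideways from plate centre | about 4 mm |
| Tip above the plate | about 23 mm |
| Arm | still, gripper holding the handle at 15 mm opening |

**Less certain points:**
- The last overhead check put the block about 4 mm to one side of where the wrist camera had it. That view is coarse and the block still read as on the stand, so I relied on the wrist camera.
- The pliers were not detected in the last overhead picture. The timer and bronze plate read within 8 mm of their first positions, within that view's noise. No move went near the pliers.

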